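# Open the left-hand tracer-gas knob to its mark

## Robot

A 6-joint arm with a two-finger parallel gripper is mounted at the origin on a cart in front of the work surface, level with it; the furniture and walls round the work are solid. World frame = base frame: x ahead of the robot, y to its left, z up, the work surface at z = 0. Lengths are in mm, angles in rad, forces in N, time in s.
With the tool pointing down it reaches from about 350 to 875 mm from the base axis. Payload 4.2 kg.
Tool frame: the origin (TCP) lies midway between the tips of the shut fingers; the grasp point (between the pads) lies 19 mm behind it (tcp_to_grasp is the distance from the TCP to the grasp point, in mm); z points along the fingers, y is the line along which they close (so a half turn about z gives the same grasp; the last joint's range is limited). The gripper opens to 85 mm and grips with 20 to 120 N. Pads are 22 mm wide; open, the fingers measure 114 mm over their backs; the gripper's body (76 mm by 85 mm) begins 54 mm behind the grasp point. The pads swing forward as they close: fully open they stand 13 mm farther back than shut.
Start: joints at [-1.069, 0.385, 0.008, 0, -1.194, -0.259], TCP at [150.281, -606.642, 231.312] pointing down, gripper open.
Joint ranges: [-3.14, 3.14], [-1.21, 2.06], [-1.07, 1.41], [-3.16, 2.05], [-2.99, -0.16], [-3.1, 3.1]. Speed limits (rad/s): [2.79, 2.79, 3.14, 3.14, 3.14, 3.14].

## Interface

Orientations are given as a unit quaternion [x, y, z, w].
In Python, from bench import read_state, get_image, job_done, tcp_to_grasp gives the robot as it stands.
- The arm moves only by the tool jog_arm, never from a script. Its argument "plan" is a list of rows, each a list of 3 entries, a list of its own where there are three numbers: the finger opening in mm, from 0 to 85.4, then the shift along the tool's x, y, z as a fraction of full scale, then the turn, a rotation vector about the tool's x, y, z as a fraction of full scale. A call has 1 to 10 rows; each row is the pose to reach, as a shift and turn from the pose commanded when the call began, along the tool's axes at that moment; what a row does not reach only later rows make up. Full scale, the value 1, is 0.1 m for a shift and 60 degrees for a turn. A row lasts 1/8 s, in which the tool goes at most 62.5 mm and 10.7 degrees, less where a joint would pass 70% of its speed; a pose out of reach is approached as far as the arm can. A call with a number of a shift or a turn outside -1 to 1 is refused whole. A call with a gripper value outside its range is refused whole. The fingers move at their own pace and stop on an object; the grip force is fixed at half the most. Time passes only in rows, so rows that repeat a pose let the fingers close. It gives the time, the measured TCP pose, the force, the opening and the grip force at its end, in the units of the state.
- read_state(): the state, without advancing time (a new reading comes with each control period).
- get_image(name): name is "side" or "top"; returns a dict with "img" (384x512x3 uint8, red, green, blue), "range_z" (384x512 float32, mm along the optical axis (not along the pixel's ray), 0 where there is no reading), "intrinsics" (3x3 intrinsics, pixels), "extrinsics" (4x4, takes a point from camera to world coordinates). Camera axes: x right, y down, z forward; pixel columns grow to the right and rows downward; lengths in mm; the calibration is good to about 2 mm. A picture is of the moment at which its call begins.
- job_done(): hands the job in; it is judged then, once.
The state is a dict: "clock": time; "joints": joint angles; "joint_vel": joint speeds; "joint_efforts": joint torques, N m; "position": TCP position; "ee_rot": TCP orientation; "contact_force": force on the tool from outside, world axes, zero at the start; "wrist_torque": the same for the moment, N m; "gripper_width": finger opening in mm; "grasp_force": force on a finger pad.
Only numpy, scipy, OpenCV 4.12 (cv2) and the standard library are available. Lean on these libraries where they do the work, as an engineer would, in place of code of your own. Each camera call takes 0.05 s, during which the arm holds its last target. There are 200 camera calls.

## Task

Unscrew the tracer-gas outlet at the leak-test bench: its wing knob has the red collar with the notched rim, which means a left-hand thread, so it unscrews by turning clockwise (seen from above). Turn it until the white pointer lines up with the black engraved mark on top of its block, then let go. Do not over-tighten it the wrong way, and do not turn the blue-collared air knob.

Things in the scene. Friction and masses are not known exactly. Their poses are not given: they have to be found in the camera images.
- tracer_knob (a joint): Turn of the tracer knob, rad, growing CLOCKWISE from above (left-hand thread: clockwise unscrews). Starts between 0 (tight) and 0.35; 1.35: pointer at the engraved mark; range -0.6 (over-tightened) to 2.4. It rises 2.5 mm per rad, has a steady friction of 0.12 N m and stays where left. Its white block, 100 x 100 mm, top 46 mm above the bench, is fixed to the bench at a yaw within 0.45 rad.
- tracer_grip (a point): On the tracer knob's vertical axis, mid-wing, 82 mm above the bench when tight. Black wing: upright bar 64 mm long, 16 thick, its top 15 mm above this point. Under it a red collar 62 mm across with eight dark notches in its rim, top 25 mm below this point (keep fingertips above it). Turns with the knob: x along the wing to the end with the white pointer stripe, y across the thickness, z up.
- tracer_mark (a point): Middle of the tracer outlet's black engraved mark, a radial groove 13 x 5 mm in the top face of the white block, just outside the red collar, 42 mm from the knob's axis. At the start it lies 57 to 78 degrees clockwise of the pointer, seen from above.
- air_pointer (a point): White pointer end of the other knob, 30 mm from its axis, on top of its black wing about 97 mm above the bench; x along the wing to the pointer, z up. This is the air outlet, a like block with a smooth blue collar and right-hand thread; do not turn it. The two outlets stand side by side, axes at least 180 mm apart, in either order.

How it is judged (in metres and radians):
At the end, for the whole second after the job is handed in: The tracer knob rests with its pointer at the engraved mark, within 0.2 rad (11 degrees) either way (value of joint tracer_knob between 1.15 and 1.55 rad and velocity of joint tracer_knob between -0.05 and 0.05 rad/s); the robot touches nothing.
It fails at once if the tracer knob is over-tightened: turned anticlockwise more than 0.25 rad past tight (value of joint tracer_knob below -0.25 rad).
It fails at once if the air knob is turned (its pointer end moves more than 8 mm) (distance of air_pointer from where it was at the start of the episode above 0.008 m).
It also fails if it takes over 35 s, if anything falls off the work surface, if the arm or the gripper's body presses on something with over 40 N, if the wrist force passes 120 N, or if a joint passes its speed limit or range.

## Working session

There is one attempt and no reset: what is moved stays moved. The work goes in short steps, Python scripts to look and compute and a tool call to move; the robot and the scene stay as the last step left them, time stands still between calls to the robot, and variables do not carry over. Pictures are saved under pics/ and viewed, at most 10 in all, crops included, and the job is handed in when it is done.

Besides the shell and the picture viewer there is one more tool, called after "Request:" by a JSON object that holds its "op" and its "data". jog_arm: Moves the arm, as the interface text tells. Its arguments: {"type":"object","properties":{"plan":{"type":"array"}},"required":["plan"]}

```bash
mkdir -p pics; ls; python3 - <<'E'
from bench import *
import cv2,numpy as np,pickle
d={n:get_image(n) for n in("top","side")}
pickle.dump(d,open('d0.pkl','wb'))
for n in d: print(n,d[n]["intrinsics"].tolist(),np.round(d[n]["extrinsics"],3).tolist())
cv2.imwrite('pics/a.png',cv2.cvtColor(np.vstack([cv2.resize(d[n]["img"],(400,300)) for n in d]),cv2.COLOR_RGB2BGR))
cv2.imwrite('pics/top0.png',cv2.cvtColor(cv2.resize(d["top"]["img"],(800,600)),cv2.COLOR_RGB2BGR))
print(read_state(),tcp_to_grasp)
E
```

```text
pics
top [[435.80368382218603, 0.0, 248.3454882052394], [0.0, 435.80368382218603, 189.70568061870665], [0.0, 0.0, 1.0]] [[0.011, -0.991, 0.13, 465.505], [-1.0, -0.01, 0.004, -44.861], [-0.002, -0.13, -0.991, 937.563], [0.0, 0.0, 0.0, 1.0]]
side [[393.8383152817001, 0.0, 255.53241080855648], [0.0, 393.8383152817001, 192.6603799762623], [0.0, 0.0, 1.0]] [[-0.977, -0.174, 0.124, 467.119], [-0.214, 0.783, -0.584, 452.57], [0.004, -0.597, -0.802, 780.372], [0.0, 0.0, 0.0, 1.0]]
{'clock': 0.1, 'joints': array([-1.06940162e+00,  3.85470526e-01,  6.78277899e-03, -4.04029896e-04,
       -1.19401976e+00, -2.58623525e-01]), 'joint_vel': array([-0.00023713, -0.00089666,  0.00329249,  0.00059462,  0.00072288,
        0.00208832]), 'joint_efforts': array([-1.00671579e-03, -3.93319666e+01,  1.88927186e+01,  4.19792354e+00,
       -2.63017508e-03,  8.87788275e-06]), 'position': array([ 150.1460593 , -606.16615298,  230.34903223]), 'ee_rot': array([-1.21013705e-01,  9.92650359e-01,  9.57071741e-04, -1.80078598e-04]), 'contact_force': array([-0.45806735,  1.14330821, -0.26084537]), 'wrist_torque': array([-0.00644044, -0.02543549,  0.04948938]), 'grasp_force': 0.0, 'gripper_width': 85.60171271292425} 18.700000000000003
```

View pics/top0.png

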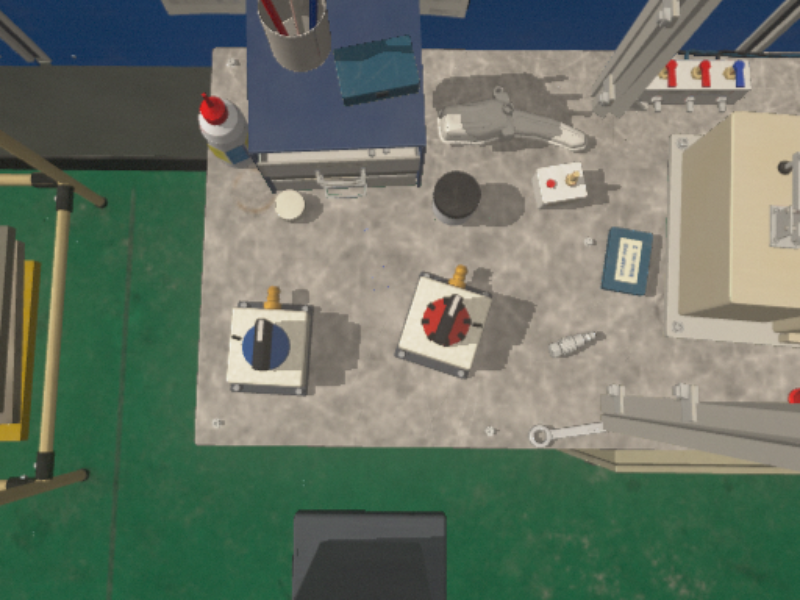

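View pics/a.png

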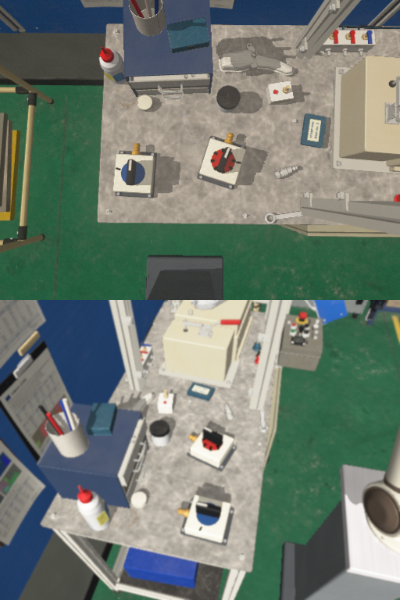

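The top view shows the red-collared tracer knob at about (447,320) of 800x600, with its pointer up-right near (458,297) and the black mark at about (476,324). The blue air knob is at (264,345). A frame post stands at the lower right, around (610-690, 390-470).

```bash
cat > h.py <<'E'
import numpy as np,cv2
def cloud(d):
    K,T,z=d["intrinsics"],d["extrinsics"],d["range_z"]
    v,u=np.mgrid[:z.shape[0],:z.shape[1]]
    p=np.stack([(u-K[0,2])/K[0,0]*z,(v-K[1,2])/K[1,1]*z,z],-1)
    return p@T[:3,:3].T+T[:3,3]
def plane(d,uv,h):
    K,T=d["intrinsics"],d["extrinsics"]
    r=np.c_[np.atleast_2d(uv).astype(float),np.ones(len(np.atleast_2d(uv)))]@np.linalg.inv(K).T@T[:3,:3].T
    return T[:3,3]+r*((h-T[2,3])/r[:,2])[:,None]
def measure(d,box):
    """box (u0,v0,u1,v1): wing axis, pointer and mark, from colours and rays onto known heights"""
    u0,v0,u1,v1=box
    P=cloud(d); im=d["img"].astype(int); m=np.zeros(im.shape[:2],bool); m[v0:v1,u0:u1]=1
    mx=im.max(-1); mn=im.min(-1)
    red=m&(im[...,0]>90)&(im[...,1]<60)&(im[...,2]<70)
    wing=m&(P[...,2]>85)&(P[...,2]<108)
    return P,red,wing,mx,mn
E
python3 - <<'E'
import pickle,cv2,numpy as np
from h import *
D=pickle.load(open('d0.pkl','rb'))
d=D["top"]; P,red,wing,mx,mn=measure(d,(250,170,318,245))
v,u=np.nonzero(red); h=cv2.convexHull(np.c_[u,v].astype(np.int32)); e=cv2.fitEllipse(h); print("red ell",e,plane(d,[e[0]],57))
uv=np.c_[np.nonzero(wing)[::-1]]; print(len(uv),P[wing].mean(0)); r=cv2.minAreaRect(uv.astype(np.float32)); print("wing",r,plane(d,cv2.boxPoints(r),97).round(1).tolist(), plane(d,[r[0]],97))
w=wing&(mn>150); print("stripe n",w.sum(), plane(d,[np.c_[np.nonzero(w)[::-1]].mean(0)],97))
c=P[170:245,250:318]
# blocktop 
bt=np.zeros(wing.shape,bool);bt[170:245,250:318]=1; bt&=(abs(P[...,2]-46)<5)&(mn>140); q=P[bt];print("top",len(q),q.mean(0),cv2.minAreaRect(q[:,:2].astype(np.float32)))
dk=np.zeros(wing.shape,bool);dk[170:245,250:318]=1; dk&=(mx<90)
n,l,s,ce=cv2.connectedComponentsWithStats(dk.astype(np.uint8))
for i in range(1,n): print(s[i],ce[i].round(1),plane(d,[ce[i]],46).round(1))
# posts
for (a,b) in [(395,250),(430,255),(470,270),(440,275),(398,265)]: print((a,b),P[b,a].round(0))
print("ydata: high pts near", [P[(P[...,2]>120)&(P[...,0]>200)&(P[...,0]<560)&(P[...,1]<0)&(P[...,1]>-700)].min(0),P[(P[...,2]>120)&(P[...,0]>200)&(P[...,0]<560)&(P[...,1]<0)&(P[...,1]>-700)].max(0)])
a=cv2.resize(d["img"][160:250,240:330],(540,540),interpolation=cv2.INTER_CUBIC)
cv2.imwrite('pics/crop.png',a[...,::-1])
E
```

```text
red ell ((285.3807678222656, 206.0220489501953), (26.922147750854492, 27.58449935913086), 98.07052612304688) [[ 548.49142523 -116.86901864   57.        ]]
273 [ 549.67176625 -116.1130871    97.35208407]
wing ((286.74139404296875, 203.39654541015625), (8.356289863586426, 33.23946762084961), 21.801410675048828) [[522.8, -96.8, 97.0], [583.1, -120.7, 97.0], [577.2, -135.8, 97.0], [516.9, -111.8, 97.0]] [[ 549.85399009 -116.2336443    97.        ]]
stripe n 40 [[ 566.69748811 -123.29748958   97.        ]]
top 1187 [ 546.37777295 -104.25649477   46.51279801] ((550.007568359375, -115.51236724853516), (97.85006713867188, 98.68515014648438), 72.71415710449219)
[275 176   3   2   4] [276.2 176.8] [[610.2 -98.9  46. ]]
[280 179   6   2   9] [283.  179.3] [[ 604.9 -112.9   46. ]]
[298 183  11   5  26] [302.8 185.2] [[ 593.2 -153.7   46. ]]
[274 189  23  33 256] [285.  206.9] [[ 547.7 -117.1   46. ]]
[313 188   2   2   3] [313.3 188.7] [[ 586.1 -175.4   46. ]]
[274 195   4   3   9] [275.6 195.9] [[570.3 -97.5  46. ]]
[270 205   4   2   8] [271.5 205.5] [[550.3 -89.3  46. ]]
[297 204   4   4  13] [298.6 205.2] [[ 551.6 -144.9   46. ]]
[303 207   5   2  10] [305.  207.5] [[ 546.9 -158.    46. ]]
[293 213   5   5  15] [294.8 214.8] [[ 531.7 -137.    46. ]]
[259 225   1   1   1] [259. 225.] [[510.1 -63.9  46. ]]
[259 227   1   1   1] [259. 227.] [[506. -64.  46.]]
[261 226   1   1   1] [261. 226.] [[508.1 -68.   46. ]]
[297 238   3   4   7] [297.9 239.3] [[ 481.9 -143.1   46. ]]
(395, 250) [ 463. -326.   88.]
(430, 255) [ 455. -354.  184.]
(470, 270) [ 439. -330.  364.]
(440, 275) [ 427. -330.  274.]
(398, 265) [ 434. -330.   89.]
ydata: high pts near [array([ 409.99435623, -530.83518496,  120.13014551]), array([559.93988208, -44.86134368, 937.56332696])]
```

View pics/crop.png

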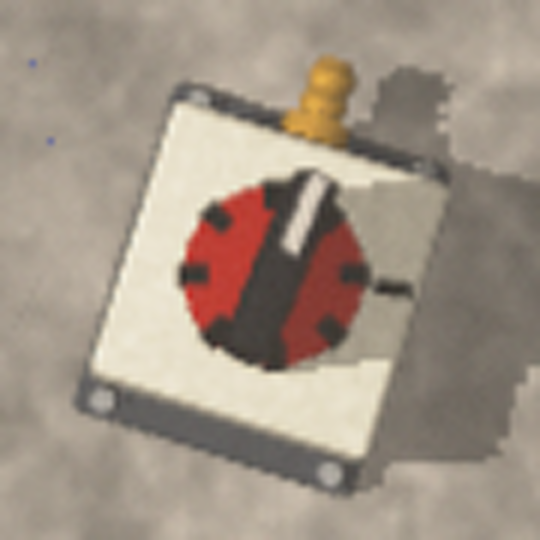

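```bash
python3 - <<'E'
import pickle
from h import *
D=pickle.load(open('d0.pkl','rb'))
for n in D:
    q=cloud(D[n]).reshape(-1,3); q=q[D[n]["range_z"].ravel()>0]
    print(n,"max z; rows x=100..750 step 50, cols y=150..-650 step -50")
    for x in range(50,750,50):
        print(x,[int(s[:,2].max()) if len(s:=q[(abs(q[:,0]-x)<25)&(abs(q[:,1]-y)<25)&(q[:,2]>-30)]) else 0 for y in range(150,-700,-50)])
E
```

```text
top max z; rows x=100..750 step 50, cols y=150..-650 step -50
50 [0, 0, 0, 0, 0, 0, 0, 0, 0, 0, 0, 0, 0, 0, 0, 0, 0]
100 [0, 0, 0, 0, 0, 0, 0, 0, 0, 0, 0, 0, 0, 0, 0, 0, 0]
150 [0, 0, 0, 0, 0, 0, 0, 0, 0, 0, 0, 0, 0, 0, 0, 0, 0]
200 [0, 0, 0, 0, 0, 0, 0, 0, 0, 0, 0, 0, 0, 0, 0, 0, 0]
250 [0, 0, 0, 0, 0, 0, 0, 0, 0, 0, 0, 0, 0, 0, 0, 0, 0]
300 [0, 0, 0, 0, 0, 0, 0, 0, 0, 0, 0, 0, 0, 0, 0, 0, 0]
350 [0, 0, 0, 0, 0, 0, 0, 0, 0, 0, 0, 0, 0, 0, 0, 0, 0]
400 [5, 5, 5, 4, 4, 5, 5, 8, 13, 12, 452, 4, 3, 0, 0, 0, 0]
450 [50, 50, 50, 7, 5, 5, 6, 5, 5, 289, 456, 4, 4, 4, 5, 19, 0]
500 [95, 101, 50, 5, 49, 101, 59, 5, 23, 24, 7, 5, 5, 5, 5, 7, 0]
550 [60, 101, 51, 4, 49, 103, 100, 43, 20, 25, 6, 17, 158, 158, 129, 41, 0]
600 [16, 39, 6, 6, 43, 100, 101, 44, 4, 5, 23, 23, 159, 160, 0, 0, 0]
650 [4, 5, 5, 5, 6, 6, 35, 6, 5, 7, 23, 23, 159, 192, 0, 0, 0]
700 [6, 162, 140, 134, 4, 66, 65, 5, 41, 38, 22, 20, 159, 195, 0, 0, 0]
side max z; rows x=100..750 step 50, cols y=150..-650 step -50
50 [4, 16, 22, 0, 0, 3, 5, 0, 0, 0, 0, 0, 0, 0, 0, 0, 0]
100 [167, 200, 13, 11, 4, 5, 4, 0, 0, 0, 0, 0, 0, 0, 319, 0, 0]
150 [3, 223, 293, 332, 4, 4, 4, 0, 0, 0, 0, 0, 0, 0, 320, 0, 261]
200 [0, 0, 0, 0, 0, 0, 0, 0, 0, 0, 0, 0, 0, 0, 0, 0, 0]
250 [0, 0, 0, 0, 0, 0, 0, 0, 0, 0, 0, 0, 0, 0, 0, 0, 0]
300 [0, 0, 0, 0, 0, 0, 0, 0, 0, 0, 0, 0, 0, 0, 0, 0, 0]
350 [0, 0, 0, 0, 0, 0, 0, 0, 0, 0, 0, 0, 0, 0, 0, 0, 0]
400 [4, 4, 4, 4, 3, 4, 4, 9, 12, 10, 392, 5, 3, 5, 3, 2, 2]
450 [49, 50, 47, 5, 4, 4, 4, 4, 5, 292, 390, 3, 4, 4, 4, 32, 31]
500 [92, 99, 49, 4, 49, 98, 50, 3, 24, 24, 4, 4, 5, 4, 5, 11, 38]
550 [61, 100, 49, 4, 49, 101, 100, 45, 22, 24, 3, 16, 157, 230, 164, 171, 171]
600 [14, 41, 10, 6, 45, 97, 99, 3, 5, 4, 22, 21, 159, 223, 161, 171, 171]
650 [5, 3, 4, 4, 4, 4, 37, 4, 4, 8, 22, 22, 158, 201, 167, 171, 209]
700 [4, 160, 133, 133, 3, 64, 64, 4, 40, 39, 22, 22, 158, 198, 157, 211, 211]
```

Request:
{"op": "jog_arm", "data": {"plan": [[85,[-0.22,0.42,0],[0,0,0]],[85,[-0.45,0.84,0],[0,0,0]],[85,[-0.45,0.84,0],[0,0,0]]]}}

```text
clock: 0.48
position: [173.9, -511.6, 231.3]
ee_rot: [-0.122, 0.992, 0.001, 0.0]
contact_force: [-0.4, -0.2, 0.7]
gripper_width: 84.9
grasp_force: 0.0
```

Request:
{"op": "jog_arm", "data": {"plan": [[85,[-0.22,0.42,0],[0,0,0]],[85,[-0.45,0.84,0],[0,0,0]],[85,[-0.45,0.84,0],[0,0,0]]]}}

```text
clock: 0.85
position: [197.4, -420.2, 231.5]
ee_rot: [-0.122, 0.992, 0.0, 0.0]
contact_force: [-0.4, -0.1, 0.5]
gripper_width: 85.3
grasp_force: 0.0
```

Request:
{"op": "jog_arm", "data": {"plan": [[85,[-0.22,0.42,0],[0,0,0]],[85,[-0.45,0.84,0],[0,0,0]],[85,[-0.45,0.84,0],[0,0,0]]]}}

```text
clock: 1.23
position: [221.3, -328.6, 231.7]
ee_rot: [-0.123, 0.992, -0.0, 0.0]
contact_force: [0.8, -0.5, 0.2]
gripper_width: 85.0
grasp_force: 0.0
```

Request:
{"op": "jog_arm", "data": {"plan": [[85,[-0.33,0.28,0],[0,0,0]],[85,[-0.66,0.57,0],[0,0,0]],[85,[-0.66,0.57,0],[0,0,0]]]}}

```text
clock: 1.6
position: [272.9, -258.2, 231.6]
ee_rot: [-0.123, 0.992, -0.0, 0.0]
contact_force: [-0.9, -0.0, 0.3]
gripper_width: 85.3
grasp_force: 0.0
```

Request:
{"op": "jog_arm", "data": {"plan": [[85,[-0.33,0.28,0],[0,0,0]],[85,[-0.66,0.57,0],[0,0,0]],[85,[-0.66,0.57,0],[0,0,0]]]}}

```text
clock: 1.98
position: [323.2, -187.1, 231.5]
ee_rot: [-0.122, 0.992, -0.0, 0.0]
contact_force: [0.1, -0.5, -0.6]
gripper_width: 85.0
grasp_force: 0.0
```

Request:
{"op": "jog_arm", "data": {"plan": [[85,[-0.33,0.28,0],[0,0,0]],[85,[-0.66,0.57,0],[0,0,0]],[85,[-0.66,0.57,0],[0,0,0]]]}}

```text
clock: 2.35
position: [373.4, -116.0, 231.2]
ee_rot: [-0.122, 0.993, -0.0, -0.0]
contact_force: [-0.6, -0.3, -0.1]
gripper_width: 85.1
grasp_force: 0.0
```

```bash
python3 -c "
from bench import *
s=read_state();print(s['joints'].round(3),s['position'])"
```

```text
[ 0.12  -0.029 -0.513  0.    -1.087 -1.447] [ 373.37797885 -116.03122078  231.24736116]
```

Request:
{"op": "jog_arm", "data": {"plan": [[85,[-0.43,-0.1,0],[0,0,0]],[85,[-0.86,-0.21,0],[0,0,0]],[85,[-0.86,-0.21,0],[0,0,0]]]}}

```text
clock: 2.72
position: [462.2, -117.7, 230.2]
ee_rot: [-0.12, 0.993, -0.0, -0.001]
contact_force: [-0.3, 0.1, 0.4]
gripper_width: 85.0
grasp_force: 0.0
```

Request:
{"op": "jog_arm", "data": {"plan": [[85,[-0.43,-0.1,0],[0,0,-0.16]],[85,[-0.86,-0.21,0],[0,0,-0.32]],[85,[-0.86,-0.21,0],[0,0,-0.48]],[85,[-0.86,-0.21,0],[0,0,-0.64]],[85,[-0.86,-0.21,0],[0,0,-0.8]],[85,[-0.86,-0.21,0],[0,0,-0.8]]]}}

```text
clock: 3.48
position: [547.9, -117.1, 231.1]
ee_rot: [-0.513, 0.859, 0.0, -0.0]
contact_force: [-0.1, -0.7, -0.2]
gripper_width: 84.9
grasp_force: 0.0
```

Request:
{"op": "jog_arm", "data": {"plan": [[85,[0,0,0],[0,0,-0.16]],[85,[0,0,0],[0,0,-0.32]],[85,[0,0,0],[0,0,-0.48]],[85,[0,0,0],[0,0,-0.64]],[85,[0,0,0],[0,0,-0.8]],[85,[0,0,0],[0,0,-0.8]]]}}

```text
clock: 4.22
position: [548.3, -116.3, 231.3]
ee_rot: [0.817, -0.576, -0.0, 0.0]
contact_force: [0.3, -0.3, -0.4]
gripper_width: 84.7
grasp_force: 0.0
```

Request:
{"op": "jog_arm", "data": {"plan": [[85,[0,0,0],[0,0,-0.16]],[85,[0,0,0],[0,0,-0.32]],[85,[0,0,0],[0,0,-0.48]],[85,[0,0,0],[0,0,-0.64]],[85,[0,0,0],[0,0,-0.8]],[85,[0,0,0],[0,0,-0.8]]]}}

```text
clock: 4.97
position: [548.6, -115.9, 231.3]
ee_rot: [0.981, -0.195, -0.0, 0.0]
contact_force: [0.2, 0.2, -1.1]
gripper_width: 85.0
grasp_force: 0.0
```

```bash
python3 -c "
from bench import *
from scipy.spatial.transform import Rotation as R
import numpy as np
s=read_state();p=s['position'];r=R.from_quat(s['ee_rot']);m=r.as_matrix();print(s['joints'].round(3),p)
print('y yaw',np.degrees(np.arctan2(m[1,1],m[0,1])),'axis z',m[:,2].round(3))
print('to (550,-116.3,64.5):',m.T@(np.array([550,-116.3,64.5])-p))"
```

```text
[ 0.081  0.276 -0.153 -0.    -1.143  1.098] [ 548.5778651  -115.88308694  231.3159828 ]
y yaw -112.43330949337745 axis z [-0.  0. -1.]
to (550,-116.3,64.5): [ 1.49953189e+00 -1.64939963e-01  1.66815744e+02]
```

Request:
{"op": "jog_arm", "data": {"plan": [[85,[0.015,0,0.3],[0,0,0]],[85,[0.015,0,0.6],[0,0,0]],[85,[0.015,0,0.9],[0,0,0]],[85,[0.015,0,1.0],[0,0,0]]]}}

```text
clock: 5.48
position: [549.0, -116.2, 129.5]
ee_rot: [0.981, -0.194, -0.002, 0.0]
contact_force: [-0.4, -0.0, 0.3]
gripper_width: 84.8
grasp_force: 0.0
```

Request:
{"op": "jog_arm", "data": {"plan": [[85,[0,0,0.2],[0,0,0]],[85,[0,0,0.4],[0,0,0]],[85,[0,0,0.55],[0,0,0]],[85,[0,0,0.66],[0,0,0]],[85,[0,0,0.66],[0,0,0]]]}}

```text
clock: 6.1
position: [550.0, -116.0, 64.8]
ee_rot: [0.981, -0.192, -0.001, 0.0]
contact_force: [0.0, 0.3, 0.1]
gripper_width: 84.8
grasp_force: 0.0
```

```bash
python3 - <<'E'
from bench import *
import cv2,numpy as np
a=get_image("top")["img"][140:260,225:345]; b=get_image("side")["img"][120:280,180:340]
print(read_state()['position'])
cv2.imwrite('pics/b.png',np.hstack([cv2.resize(i,(400,400)) for i in (a,b)])[...,::-1])
E
```

```text
[ 550.79913663 -116.00830213   65.83629676]
```

View pics/b.png

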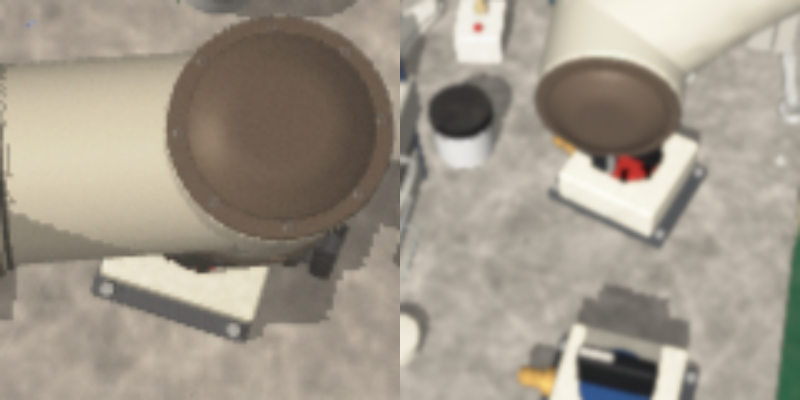

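The wrist hides the knob in both views: it covers (165-390, 15-240) in the left crop, and in the right crop only the red collar shows, near (630,165). No contact force is felt, so I close the fingers.

Request:
{"op": "jog_arm", "data": {"plan": [[50,[0,0,0],[0,0,0]],[30,[0,0,0],[0,0,0]],[10,[0,0,0],[0,0,0]],[10,[0,0,0],[0,0,0]],[10,[0,0,0],[0,0,0]],[10,[0,0,0],[0,0,0]],[10,[0,0,0],[0,0,0]]]}}

```text
clock: 7.08
position: [550.3, -116.1, 65.6]
ee_rot: [0.981, -0.192, 0.0, 0.0]
contact_force: [-0.4, -2.0, 4.6]
gripper_width: 15.2
grasp_force: 59.8
```

```bash
cat > st.py <<'E'
from bench import *
from scipy.spatial.transform import Rotation as R
import numpy as np
s=read_state();m=R.from_quat(s['ee_rot']).as_matrix();print(s['clock'],s['joints'].round(3),s['position'].round(1),s['contact_force'].round(1),s['wrist_torque'].round(2),s['gripper_width'],s['grasp_force'])
print('wing yaw',np.degrees(np.arctan2(m[1,1],m[0,1]))+90,'axis z',m[:,2].round(3))
E
python3 st.py
```

```text
7.075 [ 0.08   0.454 -0.354  0.    -0.762  1.105] [ 550.3 -116.1   65.6] [-0.4 -2.   4.6] [-0.3   0.37  0.02] 15.225544361944749 59.83872413635254
wing yaw -22.084070118853447 axis z [ 0. -0. -1.]
```

Request:
{"op": "jog_arm", "data": {"plan": [[10,[0,0,-0.003],[0,0,0.1]],[10,[0,0,-0.006],[0,0,0.2]],[10,[0,0,-0.009],[0,0,0.3]],[10,[0,0,-0.012],[0,0,0.4]],[10,[0,0,-0.015],[0,0,0.5]],[10,[0,0,-0.018],[0,0,0.6]],[10,[0,0,-0.018],[0,0,0.6]]]}}

```text
clock: 7.95
position: [550.6, -115.8, 67.2]
ee_rot: [0.874, -0.485, 0.0, -0.0]
contact_force: [-0.6, 0.9, 3.0]
gripper_width: 15.2
grasp_force: 59.9
```

Request:
{"op": "jog_arm", "data": {"plan": [[10,[0,0,-0.003],[0,0,0.1]],[10,[0,0,-0.006],[0,0,0.2]],[10,[0,0,-0.009],[0,0,0.3]],[10,[0,0,-0.012],[0,0,0.4]],[10,[0,0,-0.015],[0,0,0.5]],[10,[0,0,-0.018],[0,0,0.6]],[10,[0,0,-0.018],[0,0,0.6]],[10,[0,0,-0.018],[0,0,0.6]]]}}

```text
clock: 8.95
position: [551.1, -115.7, 68.8]
ee_rot: [-0.682, 0.731, -0.0, 0.001]
contact_force: [2.5, 0.3, -1.2]
gripper_width: 15.2
grasp_force: 59.4
```

```bash
python3 st.py
```

```text
8.95 [ 0.081  0.45  -0.35  -0.    -0.769 -0.15 ] [ 551.1 -115.7   68.8] [ 2.5  0.3 -1.2] [ 0.26 -0.81 -0.04] 15.215599400187273 59.39817130565643
wing yaw 266.013831246848 axis z [ 0.002  0.    -1.   ]
```

Request:
{"op": "jog_arm", "data": {"plan": [[30,[0,0,0],[0,0,0]],[60,[0,0,0],[0,0,0]],[85,[0,0,0],[0,0,0]],[85,[0,0,0],[0,0,0]],[85,[0,0,0],[0,0,0]]]}}

```text
clock: 9.57
position: [550.2, -116.0, 68.9]
ee_rot: [-0.681, 0.732, 0.0, -0.0]
contact_force: [-0.3, 0.3, 0.5]
gripper_width: 84.9
grasp_force: 0.0
```

Request:
{"op": "jog_arm", "data": {"plan": [[85,[0,0,-0.2],[0,0,0]],[85,[0,0,-0.6],[0,0,0]],[85,[0,0,-1.0],[0,0,0]],[85,[0,0,-1.0],[0,0,0]]]}}

```text
clock: 10.07
position: [552.5, -116.1, 172.7]
ee_rot: [-0.682, 0.732, -0.003, 0.003]
contact_force: [0.2, 0.2, -0.3]
gripper_width: 84.5
grasp_force: 0.0
```

Request:
{"op": "jog_arm", "data": {"plan": [[85,[0,0.3,-0.3],[0,0,0]],[85,[0,0.7,-0.3],[0,0,0]],[85,[0,1.0,-0.3],[0,0,0]],[85,[0,1.0,-0.3],[0,0,0]]]}}

```text
clock: 10.58
position: [448.2, -108.8, 198.6]
ee_rot: [-0.681, 0.732, 0.001, -0.0]
contact_force: [0.5, -0.4, 1.1]
gripper_width: 85.0
grasp_force: 0.0
```

Request:
{"op": "jog_arm", "data": {"plan": [[85,[0,0.4,0],[0,0,0]],[85,[0,0.8,0],[0,0,0]],[85,[0,0.8,0],[0,0,0]]]}}

```text
clock: 10.95
position: [368.9, -103.1, 198.5]
ee_rot: [-0.682, 0.732, 0.0, -0.0]
contact_force: [1.2, -0.4, -0.9]
gripper_width: 85.2
grasp_force: 0.0
```

```bash
python3 - <<'E'
from bench import *
from h import *
d=get_image("top"); P,red,wing,mx,mn=measure(d,(250,170,318,245))
uv=np.c_[np.nonzero(wing)[::-1]]; r=cv2.minAreaRect(uv.astype(np.float32)); c=plane(d,[r[0]],100)[0]
w=wing&(mn>150); s=plane(d,[np.c_[np.nonzero(w)[::-1]].mean(0)],100)[0]
b=plane(d,cv2.boxPoints(r),100); print("wing",len(uv),c,b.round(1).tolist(),"stripe",s,w.sum())
for i in range(4):
    v=b[(i+1)%4]-b[i]; print(np.linalg.norm(v),np.degrees(np.arctan2(v[1],v[0])))
v=s-c; print("stripe dir",np.degrees(np.arctan2(v[1],v[0])))
cv2.imwrite('pics/c.png',cv2.resize(d["img"][160:250,240:330],(540,540),interpolation=cv2.INTER_CUBIC)[...,::-1])
st=read_state();print(st['clock'],st['position'],st['contact_force'])
E
```

```text
wing 282 [ 549.51194018 -116.49010114  100.        ] [[543.2, -84.6, 100.0], [560.2, -85.9, 100.0], [555.8, -148.4, 100.0], [538.9, -147.0, 100.0]] stripe [ 549.03831346 -134.69078206  100.        ] 34
16.9505814151529 -4.310309986325657
62.65317922680006 -93.99740768557928
16.935995687157632 175.13821851482484
62.49026138239151 86.01750086711792
stripe dir -91.49064144162777
11.0 [ 370.72578254 -103.14343649  198.99466246] [ 0.54154934 -0.99545793  0.87044851]
```

View pics/c.png

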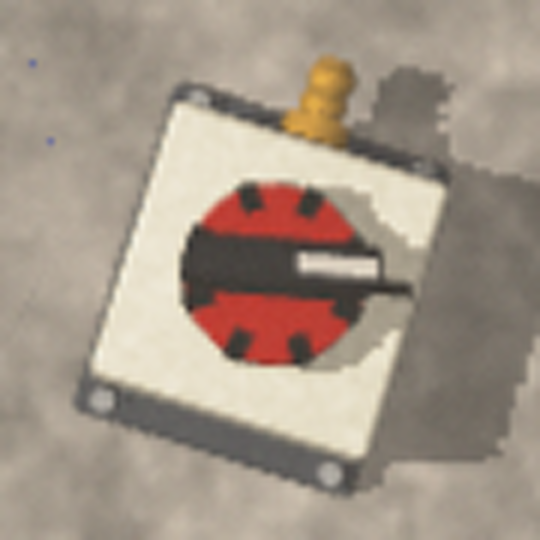

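The pointer, at (340,265) in the crop, now lies along the mark at (400,290). The small offset is parallax from the wing's height: the wing measures -94.0° and the mark -94.2°, so I hand in.

```bash
python3 -c "
from bench import *
print(job_done())"
```

```text
the job is handed in; nothing more can be done
None
```

The tracer knob is unscrewed clockwise, with its pointer about 0.2° from the engraved mark by the camera (tolerance 11°). I released it, left the air knob untouched, backed the arm clear and handed the job in at about 11 s; no verdict came back.

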